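Hand over the stretching ball

TASK

Pull the red spring knob of the ball dispenser straight up to its stop so that the brass stretching ball rolls down into the dish. Once the ball lies still in the middle, take the dish by its basket handle, lift it about 10 cm straight up from its seat and give it a quarter turn, towards whichever side the white shoe is on, until the orange spout points at the middle of the shoe, keeping the dish level and the ball in its middle all the while. Finish while still holding the dish up there, steady; do not disturb the shoe, the pile of soles, the jar or the brush.

Things in the scene. Friction and masses are not known exactly. Their poses are not given: they have to be found in the camera images.
- station: Ball dispenser fixed to the bench. Blue base plate, 6 mm thick; origin on the bench under the middle of the dish's seat (black lugs, 14 mm high). Its +x points along the 44 mm wide chute, which comes down to the dish at 20 degrees: nose 69 mm out and 39 mm high, rear end 180 mm out and 115 mm high. A grey bridge, 58 mm wide and 102 mm high, spans the chute 115 mm out.
- gate (a joint): Sprung gate of the chute, a vertical slide: 0 = shut (down), 0.036 m = up at its stop. The spring pulls it down with 3 N when shut and 7.5 N at the stop, and shuts it again when let go. The ball passes only when the gate is raised by more than about 30 mm, and takes about a second to reach the dish.
- knob (a point): Middle of the red pull knob on top of the gate: an upright cylinder 26 mm in diameter and 26 mm high, 127 mm above the bench when shut, 115 mm from the station's origin along its +x. The knob's underside is 12 mm above the grey bridge. It rises and falls with the gate.
- dish: Loose blue round dish, 131 mm across, rim 30 mm high, with a basket handle; 0.25 to 0.42 kg. Origin at the centre of its underside (6 mm above the bench on its seat). +x points along the orange spout, y along the handle bar. Inside it slopes at 13 degrees down to the middle. It starts on the seat, spout away from the chute, towards the robot, within 10 degrees.
- dish_mid (a point): Lowest point of the dish's inner floor, on its axis, 8 mm above its underside. The ball's centre lies 15 mm above it when the ball is centred.
- dish_bar (a point): Middle of the handle's black grip, on the dish's axis 125 mm above its underside: a bar 14 mm thick (along the dish's x), 72 mm long (along its y), 16 mm high, to be pinched from above across its thickness. Thin steel legs lead from its ends down to the rim at the dish's +y and -y sides.
- spout_tip (a point): Tip of the orange spout, on the rim, 89 mm from the dish's axis along its +x, 26 mm above the underside.
- ball_center (a point): Centre of the loose brass ball, 30 mm in diameter, 0.11 kg. It starts in the chute behind the shut gate.
- shoe_mid (a point): Middle of the loose white shoe (270 long, 94 wide, 102 mm high), 50 mm above the bench. The shoe lies on the bench roughly 0.29 m to one side (left or right, differs each time) of the dish, its length roughly along the station's x. It is to be left where it is.
- soles: Loose pile of brown and tan shoe soles, about 265 x 93 x 44 mm, on the other side of the dish. Origin at the centre of its underside. To be left alone.
- jar: Small white jar with a yellow lid, 56 mm in diameter, 75 mm high, beside the chute. Origin at the centre of its underside. To be left alone.
- brush: Glue brush with wooden handle, 150 mm long, lying on the other side of the chute. To be left alone.
Mind the look-alikes: they are no part of the job. Of the things like the dish, leave any that is brown; of the rest the larger one is meant.

How it is judged:
By the outcome, as a careful person would: the job done as asked, in the order asked, and still so for the second after the job is handed in, while the arm keeps its last pose, push and grip.
It also fails if it takes over 53 s, if anything falls off the work surface, if the arm or the gripper's body presses on something with over 40 N, if the wrist force passes 120 N, or if a joint passes its speed limit or range.

ROBOT

A 6-joint arm with a two-finger parallel gripper is mounted at the origin on the work surface. World frame = base frame: x ahead of the robot, y to its left, z up, the work surface at z = 0. Lengths are in m, angles in rad, forces in N, time in s.
With the tool pointing down it reaches from about 0.35 to 0.775 m from the base axis. Payload 5.5 kg.
Tool frame: the origin (TCP) lies between the finger pads; the fingertips stand 19 mm ahead of it and the grasp point (between the pads) is the TCP; z points along the fingers, x is the direction in which the jaws open and shut, and the axes are right-handed (so a half turn about z gives the same grasp; the last joint's range is limited). The gripper opens to 85 mm and grips with 20 to 120 N. Pads are 22 mm wide; open, the fingers measure 114 mm over their backs; the gripper's body (76 mm by 85 mm) begins 54 mm behind the grasp point. The pads swing forward as they close: fully open they stand 13 mm farther back than shut.
Start: joints at [1.115, 0.313, 0.046, 1.304, 0, 1.431], TCP at [0.179, 0.547, 0.25] pointing down, gripper open.
Joint ranges: [-2.76, 2.76], [-0.86, 1.69], [-1.03, 1.26], [-2.2, 2.34], [-1.47, 1.5], [-3.14, 3.14]. Speed limits (rad/s): [2.57, 2.57, 3.14, 3.14, 3.14, 3.14].

INTERFACE

Orientations are given as a unit quaternion [w, x, y, z].
In Python, from workcell import env gives the robot as it stands. The module is installed in compiled form; this text tells all that it offers.
- The arm moves only by the tool carry_out, never from a script. Its argument "steps" is a list of rows, each a list of 7 numbers: the gripper command: -1 is shut, 1 is fully open, values between are in proportion, then the shift along the tool's x, y, z in m, then the turn, a rotation vector about the tool's x, y, z in rad. A call has 1 to 20 rows; each row shifts and turns the commanded pose from where the row before left it, along the tool's axes as they then stand; what a row does not reach is not made up. A row lasts 1/8 s, in which the tool goes at most 62.5 mm and 10.7 degrees, less where a joint would pass 70% of its speed; a pose out of reach is approached as far as the arm can. A call with a gripper value outside its range is refused whole. The fingers move at their own pace and stop on an object; "grip_force" is the grip in N (left out, the last holds). Time passes only in rows, so rows that do not move let the fingers close. It gives the time, the measured TCP pose, the force and the opening at its end, in the units of the state.
- env.get_state(): the state, without advancing time (a new reading comes with each control period).
- env.read_camera(name): name is "scene" or "top" or "wrist"; returns a dict with "color" (480x640x3 uint8, red, green, blue), "K" (3x3 intrinsics, pixels), "R" (3x3) and "t" (3): a world point X has camera coordinates R X + t. Camera axes: x right, y down, z forward; pixel columns grow to the right and rows downward; lengths in m; the calibration is good to about 2 mm. A picture is of the moment at which its call begins. There is no depth.
- env.hand_in(): hands the job in, once; it reports no verdict.
The state is a dict: "clock": time; "joint_pos": joint angles; "qvel": joint speeds; "tau": joint torques, N m; "tcp_pos": TCP position; "orientation": TCP orientation; "wrist_force": force on the tool from outside, world axes, zero at the start; "ft_torque": the same for the moment, N m; "finger_gap": finger opening in m.
Only numpy, scipy, OpenCV 4.12 (cv2) and the standard library are available. Lean on these libraries where they do the work, as an engineer would, in place of code of your own. Each camera call takes 0.05 s, during which the arm holds its last target. There are 200 camera calls.

## Working session

There is one attempt and no reset: what is moved stays moved. The work goes in short steps, Python scripts to look and compute and a tool call to move; the robot and the scene stay as the last step left them, time stands still between calls to the robot, and variables do not carry over. Pictures are saved under pics/ and viewed, about 8 in all and at most 12, crops included, and the job is handed in when it is done.

Besides the shell and the picture viewer there is one more tool, called after "Emit:" as name(argument=value, ...) on one line, values as JSON. carry_out: Moves the arm, as the interface text tells. Its arguments: {"type":"object","properties":{"steps":{"type":"array","items":{"type":"array","items":{"type":"number"}}},"grip_force":{"type":"number"}},"required":["steps"]}

```bash
mkdir -p pics; python3 - <<'E'
from workcell import env
import cv2,numpy as np
for n in ("scene","top"):
    c=env.read_camera(n); cv2.imwrite(f"pics/{n}0.png",c["color"][:,:,::-1]); np.savez(f"{n}0.npz",**c)
    print(n,c["K"].tolist(),c["R"].round(4).tolist(),c["t"].round(4).tolist())
print(env.get_state())
E
```

```text
scene [[609.6216681836863, 0.0, 323.4561585116], [0.0, 609.6216681836863, 241.60427689340128], [0.0, 0.0, 1.0]] [[0.8654, 0.5009, 0.0155], [0.4054, -0.6815, -0.6093], [-0.2946, 0.5335, -0.7928]] [-0.5189, -0.1105, 1.5103]
top [[528.6053263215093, 0.0, 325.79588327161264], [0.0, 528.6053263215093, 242.2195421249967], [0.0, 0.0, 1.0]] [[0.0016, -1.0, 0.0073], [-0.9935, -0.0024, -0.1136], [0.1136, -0.0071, -0.9935]] [0.0905, 0.5768, 1.3534]
{'clock': 0.1, 'joint_pos': array([ 1.11540052e+00,  3.13915064e-01,  4.51050112e-02,  1.30361852e+00,
       -2.08192348e-05,  1.43120738e+00]), 'qvel': array([0.00155037, 0.00038822, 0.00311331, 0.00063964, 0.00141254,
       0.00105441]), 'tau': array([ 1.81391217e-03, -4.81726491e+01,  2.99242848e+01,  1.27832484e-02,
       -1.97051559e-04, -3.53894194e-06]), 'tcp_pos': array([0.17840456, 0.5461738 , 0.24950893]), 'orientation': array([ 3.91775408e-04,  8.09500662e-01,  5.87118398e-01, -7.16016415e-04]), 'wrist_force': array([ 0.22857234, -0.52544862,  0.40454242]), 'ft_torque': array([-0.00833456, -0.01278679, -0.01734244]), 'finger_gap': 0.08559519168798961}
```

View pics/scene0.png

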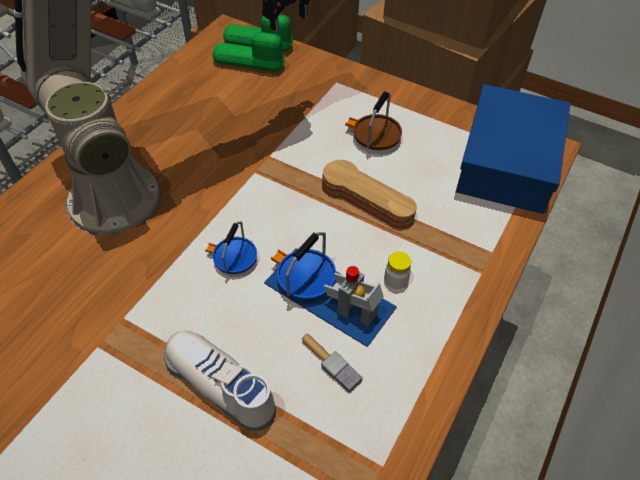

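View pics/top0.png

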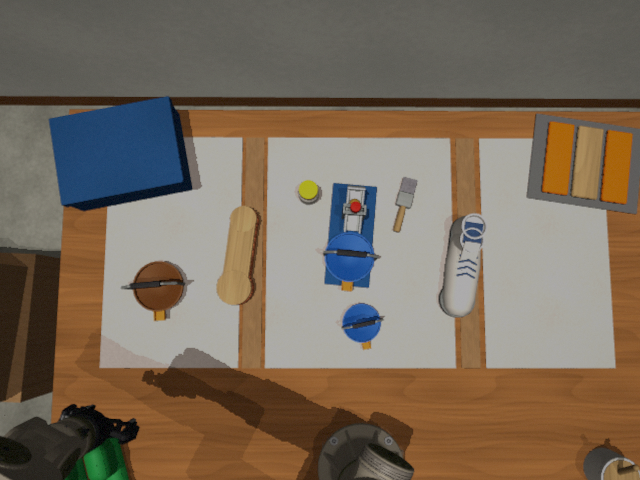

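The scene view shows the blue dish at (306,275), its bar at (306,247), the red knob at (352,273) and the white shoe at (220,380). In the top view these are the dish at (349,257), bar (350,253), knob (355,206) and shoe (463,265), so the shoe is on the robot's right (−y). The look-alikes are a small blue dish at (362,323) and a brown one at (160,286). Next I'll triangulate.

```bash
cat > h.py <<'E'
import cv2,numpy as np
def load(n): return dict(np.load(n+".npz"))
def blobs(c,lo,hi,box=None,mn=8):
    m=cv2.inRange(cv2.cvtColor(c["color"],cv2.COLOR_RGB2HSV),np.array(lo),np.array(hi))
    if box:
        k=np.zeros_like(m);x0,y0,x1,y1=box;k[y0:y1,x0:x1]=m[y0:y1,x0:x1];m=k
    n,l,s,ce=cv2.connectedComponentsWithStats(m)
    o=sorted(range(1,n),key=lambda i:-s[i][4])
    return [(ce[i].round(1),s[i].tolist(),l==i) for i in o if s[i][4]>=mn]
def ray(c,p):
    d=c["R"].T@np.linalg.inv(c["K"])@np.array([p[0],p[1],1.]);return -c["R"].T@c["t"],d/np.linalg.norm(d)
def plane(c,p,z):
    o,d=ray(c,p);return o+d*(z-o[2])/d[2]
def tri(cs,ps):
    A=np.zeros((3,3));b=np.zeros(3);r=[]
    for c,p in zip(cs,ps):
        o,d=ray(c,p);P=np.eye(3)-np.outer(d,d);A+=P;b+=P@o;r.append((o,P))
    X=np.linalg.solve(A,b);return X,[np.linalg.norm(P@(X-o)) for o,P in r]
def proj(c,X):
    v=c["K"]@(c["R"]@X+c["t"]);return v[:2]/v[2]
def rect(m):
    return cv2.minAreaRect(np.argwhere(m)[:,::-1].astype(np.float32))
E
python3 - <<'E'
from h import *
s,t=load("scene0"),load("top0")
a=blobs(s,(0,170,90),(6,255,255),(335,255,370,300));b=blobs(t,(0,170,90),(6,255,255),(340,190,370,220))
print("red",a[0][:2],b[0][:2],tri([s,t],[a[0][0],b[0][0]]))
a=blobs(s,(0,0,0),(180,255,45),(280,225,330,270));b=blobs(t,(0,0,0),(180,255,45),(310,235,390,270))
print("bar",[x[:2] for x in a[:3]],[x[:2] for x in b[:3]])
ra,rb=rect(a[0][2]),rect(b[0][2]);print(ra,rb,tri([s,t],[ra[0],rb[0]]))
e=lambda r:sorted(cv2.boxPoints(r).tolist())
a=blobs(s,(8,200,150),(20,255,255),(265,245,300,270));b=blobs(t,(8,200,150),(20,255,255),(335,275,360,295))
print("spout",[x[:2] for x in a[:3]],[x[:2] for x in b[:3]],tri([s,t],[a[0][0],b[0][0]]))
b=blobs(t,(100,120,20),(125,255,255),(310,170,400,300))
r=[x for x in b[:4]];print("blue",[x[:2] for x in r])
crop=lambda c,x0,y0,x1,y1,f:cv2.resize(c["color"][y0:y1,x0:x1,::-1],None,fx=f,fy=f,interpolation=cv2.INTER_CUBIC)
cv2.imwrite("pics/c1.png",np.hstack([crop(t,310,170,400,300,4),crop(t,430,200,500,330,4)]))
E
```

```text
red (array([352.3, 271.2]), [347, 267, 12, 10, 95]) (array([355.2, 206.5]), [350, 202, 11, 10, 84]) (array([0.65298844, 0.02023227, 0.13299179]), [np.float64(0.00047754641487457943), np.float64(0.0004775464148745211)])
bar [(array([305.7, 246.2]), [293, 234, 25, 26, 212])] [(array([353. , 251.4]), [338, 250, 29, 4, 56])]
((306.2500305175781, 246.25003051757812), (7.77817440032959, 31.11269760131836), 45.0) ((352.01483154296875, 251.35147094726562), (28.159555435180664, 2.288585662841797), 5.710592269897461) (array([0.54178526, 0.0278463 , 0.1323297 ]), [np.float64(0.0015129286996972686), np.float64(0.0015129286996973682)])Traceback (most recent call last):
  File "<stdin>", line 10, in <module>
IndexError: list index out of range
```

```bash
python3 - <<'E'
from h import *
s,t=load("scene0"),load("top0")
a=blobs(s,(8,150,100),(25,255,255),(265,245,300,275));b=blobs(t,(8,150,90),(25,255,255),(335,275,360,295))
print("spout",[x[:2] for x in a[:3]],[x[:2] for x in b[:3]])
crop=lambda c,x0,y0,x1,y1,f:cv2.resize(c["color"][y0:y1,x0:x1,::-1],None,fx=f,fy=f,interpolation=cv2.INTER_CUBIC)
cv2.imwrite("pics/c1.png",np.hstack([crop(t,310,170,400,300,4),crop(t,430,200,500,330,4)]))
E
```

```text
spout [(array([278.6, 256. ]), [271, 250, 16, 13, 99])] [(array([346.6, 285.8]), [342, 281, 11, 10, 82])]
```

View pics/c1.png

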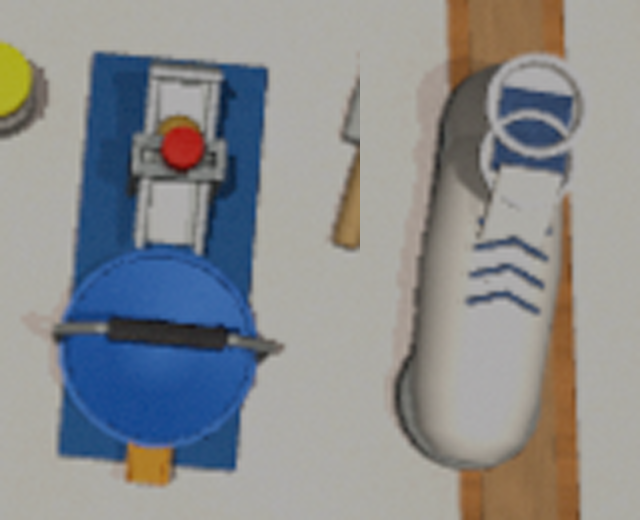

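The crop (4×, top view origin (310,170)) shows the base-plate corners at (93,53), (268,69), (235,470) and (58,457). The rim circle is centred near (157,347) and the bar middle near (167,333). The shoe's mid-length centre is at about (462,265) in full-image pixels.

```bash
python3 - <<'E'
from h import *
s,t=load("scene0"),load("top0")
f=lambda x,y:(x/4+310-.375,y/4+170-.375)
P=[plane(t,f(*q),0.006) for q in [(93,53),(268,69),(235,470),(58,457)]]
for p in P: print("corner",p.round(4))
d=(P[0]+P[1]-P[2]-P[3])[:2];ang=np.degrees(np.arctan2(d[1],d[0]));print("station yaw",ang)
print("rim ctr",plane(t,f(157,347),.036).round(4))
print("bar mid",tri([s,t],[(306.3,246.3),f(168,333)]))
l,r=plane(t,f(108,328),.133),plane(t,f(228,340),.133);print("bar ends",l.round(4),r.round(4),np.degrees(np.arctan2(*(l-r)[[1,0]])))
X,e=tri([s,t],[(278.6,256),(346.6,285.8)]);print("spout c",X.round(4),e)
print("shoe top@.05",plane(t,(461.8,265.5),.05).round(4), "scene@.05",plane(s,(221,378),.05).round(4),tri([s,t],[(221,378),(461.8,265.5)]))
kn=np.array([.653,.0202]);u=d/np.linalg.norm(d);print("station origin from knob",kn-.115*u)
E
```

```text
corner [0.7414 0.0726 0.006 ]
corner [ 0.7307 -0.0458  0.006 ]
corner [ 0.4602 -0.0215  0.006 ]
corner [0.4686 0.0958 0.006 ]
station yaw -5.002071311788322
rim ctr [0.5392 0.0315 0.036 ]
bar mid (array([0.53947234, 0.02934353, 0.12870211]), [np.float64(0.0002196175880311588), np.float64(0.00021961758803134876)])
bar ends [0.5422 0.0661 0.133 ] [ 0.5351 -0.0067  0.133 ] 84.39407557851503
spout c [0.4622 0.037  0.0317] [np.float64(0.0007587818911163722), np.float64(0.0007587818911162818)]
shoe top@.05 [ 0.515  -0.2593  0.05  ] scene@.05 [ 0.5309 -0.2745  0.05  ] (array([ 0.51837345, -0.26606181,  0.02039589]), [np.float64(0.0016618913865802146), np.float64(0.0016618913865801854)])
station origin from knob [0.53843797 0.03022705]
```

Knob at (0.653, 0.020), station yaw −5°, dish axis (0.539, 0.030), bar yaw 84.4°. Moving above the knob.

Emit:
carry_out(steps=[[1,-0.0176,0.0307,0,0,0,0],[1,-0.0176,0.0307,0,0,0,0],[1,-0.0176,0.0307,0,0,0,0],[1,-0.0176,0.0307,0,0,0,0],[1,-0.0176,0.0307,0,0,0,0],[1,-0.0176,0.0307,0,0,0,0],[1,-0.0176,0.0307,0,0,0,0],[1,-0.0176,0.0307,0,0,0,0],[1,-0.0176,0.0307,0,0,0,0],[1,-0.0176,0.0307,0,0,0,0],[1,-0.0176,0.0307,0,0,0,0],[1,-0.0176,0.0307,0,0,0,0],[1,-0.0176,0.0307,0,0,0,0],[1,-0.0176,0.0307,0,0,0,0],[1,-0.0176,0.0307,0,0,0,0],[1,-0.0176,0.0307,0,0,0,0],[1,-0.0176,0.0307,0,0,0,0],[1,-0.0176,0.0307,0,0,0,0],[1,-0.0176,0.0307,0,0,0,0],[1,-0.0176,0.0307,0,0,0,0]], grip_force=40)

```text
clock: 2.6
tcp_pos: [0.6533, 0.0204, 0.2497]
orientation: [-0.0, 0.81, 0.587, -0.0]
wrist_force: [-0.3, 0.3, -0.5]
finger_gap: 0.0853
```

Emit:
carry_out(steps=[[1,0,0,0,0,0,-0.115],[1,0,0,0,0,0,-0.114],[1,0,0,0,0,0,0]])

```text
clock: 2.98
tcp_pos: [0.6527, 0.0212, 0.2496]
orientation: [-0.0, 0.738, 0.675, -0.0]
wrist_force: [0.1, -1.1, 0.2]
finger_gap: 0.0855
```

```bash
cat >> h.py <<'E'
from scipy.spatial.transform import Rotation as Ro
def delta(st,pos,yaw):
    w,x,y,z=st["orientation"];R=Ro.from_quat([x,y,z,w]);c,s=np.cos(np.radians(yaw)),np.sin(np.radians(yaw))
    T=Ro.from_matrix(np.array([[c,s,0],[s,-c,0],[0,0,-1]]))
    print("now",st["tcp_pos"].round(4),"yaw",np.degrees(np.arctan2(*R.as_matrix()[[1,0],[0,0]])).round(2),"q",st["joint_pos"].round(3),"t",st["clock"],"F",st["wrist_force"].round(1),"gap",round(st["finger_gap"],4))
    print("shift",R.inv().apply(np.array(pos)-st["tcp_pos"]).round(4),"turn",(R.inv()*T).as_rotvec().round(4))
E
python3 - <<'E'
from h import *
from workcell import env
delta(env.get_state(),[.653,.0202,.132],85)
c=env.read_camera("wrist");np.savez("w1.npz",**c);cv2.imwrite("pics/w1.png",c["color"][:,:,::-1])
b=blobs(c,(0,170,90),(6,255,255));print([x[:2] for x in b[:3]])
p=proj(c,np.array([.653,.0202,.140]));print("pred knob top",p)
E
```

```text
now [0.6527 0.0212 0.2496] yaw 84.94 q [-0.09   0.473  0.281  1.38   0.    -0.002] t 2.975 F [ 0.1 -1.1  0.2] gap 0.0855
shift [-0.001   0.0005  0.1176] turn [-0.0012 -0.0001 -0.001 ]
[(array([322.9, 237.5]), [304, 222, 41, 33, 972]), (array([329.8, 256.1]), [328, 254, 5, 5, 21])]
pred knob top [323.4768142  241.67144766]
```

View pics/w1.png

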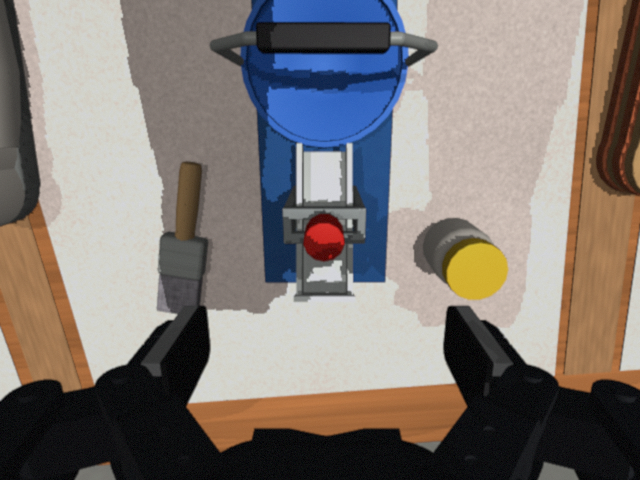

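The wrist view shows the knob at (323,238), against a prediction of (323,241). It's centred between the fingers, and the brush and jar are well below. Descending and gripping.

Emit:
carry_out(steps=[[1,-0.001,0.0005,0.02,0,0,0],[1,0,0,0.025,0,0,0],[1,0,0,0.025,0,0,0],[1,0,0,0.025,0,0,0],[1,0,0,0.015,0,0,0],[1,0,0,0.0075,0,0,0],[-1,0,0,0,0,0,0],[-1,0,0,0,0,0,0],[-1,0,0,0,0,0,0],[-1,0,0,0,0,0,0],[-1,0,0,0,0,0,0],[-1,0,0,0,0,0,0]], grip_force=50)

```text
clock: 4.53
tcp_pos: [0.6538, 0.0195, 0.134]
orientation: [0.001, 0.737, 0.676, 0.0]
wrist_force: [-2.4, -4.7, 5.7]
finger_gap: 0.0247
```

Emit:
carry_out(steps=[[-1,0,0,-0.006,0,0,0],[-1,0,0,-0.008,0,0,0],[-1,0,0,-0.008,0,0,0],[-1,0,0,-0.008,0,0,0],[-1,0,0,-0.006,0,0,0],[-1,0,0,0,0,0,0]])

```text
clock: 5.28
tcp_pos: [0.6537, 0.0195, 0.1678]
orientation: [0.0, 0.737, 0.676, -0.0]
wrist_force: [4.0, -5.2, -7.5]
finger_gap: 0.0245
```

Emit:
carry_out(steps=[[-1,0,0,-0.002,0,0,0],[-1,0,0,-0.0015,0,0,0],[-1,0,0,0,0,0,0],[-1,0,0,0,0,0,0]])

```text
clock: 5.78
tcp_pos: [0.6537, 0.0195, 0.1701]
orientation: [-0.0, 0.737, 0.676, -0.001]
wrist_force: [3.8, -4.7, -9.7]
finger_gap: 0.0243
```

```bash
python3 - <<'E'
from h import *
from workcell import env
delta(env.get_state(),[.653,.0202,.132],85)
for n in("scene","top"):
    c=env.read_camera(n);np.savez(n+"1.npz",**c)
    x0,y0,x1,y1=(250,220,410,350) if n=="scene" else (310,170,400,300)
    cv2.imwrite(f"pics/{n}1.png",cv2.resize(c["color"][y0:y1,x0:x1,::-1],None,fx=4,fy=4,interpolation=cv2.INTER_CUBIC))
E
```

```text
now [0.6537 0.0195 0.1701] yaw 84.99 q [-9.200e-02  4.980e-01  1.270e-01  1.201e+00 -1.000e-03 -5.000e-03] t 5.775 F [ 3.8 -4.7 -9.7] gap 0.0243
shift [ 0.0007 -0.0007  0.0381] turn [-0.0012  0.0009 -0.0002]
```

View pics/scene1.png

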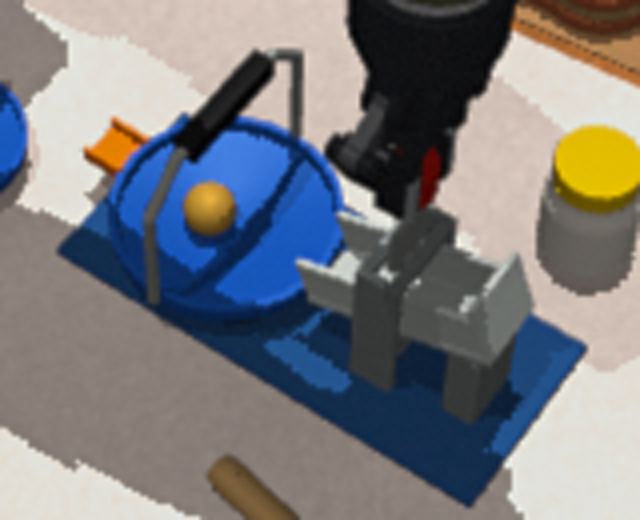

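The ball, at (210,208) in the crop, has rolled into the dish, and the knob is held up. I'll pull slightly more to confirm the stop, then ease it down and let go.

Emit:
carry_out(steps=[[-1,0,0,-0.0015,0,0,0],[-1,0,0,0,0,0,0]])

```text
clock: 6.12
tcp_pos: [0.6537, 0.0195, 0.1702]
orientation: [-0.001, 0.737, 0.675, -0.001]
wrist_force: [7.2, -4.3, -16.5]
finger_gap: 0.025
```

Emit:
carry_out(steps=[[-1,0,0,0.007,0,0,0],[-1,0,0,0.008,0,0,0],[-1,0,0,0.008,0,0,0],[-1,0,0,0.008,0,0,0],[-1,0,0,0.006,0,0,0],[-1,0,0,0,0,0,0],[-0.3,0,0,0,0,0,0],[1,0,0,0,0,0,0],[1,0,0,0,0,0,0],[1,0,0,0,0,0,0],[1,0,0,-0.02,0,0,0],[1,0,0,-0.04,0,0,0],[1,0,0,-0.03,0,0,0],[1,0,0,0,0,0,0]])

```text
clock: 7.88
tcp_pos: [0.6549, 0.0203, 0.2301]
orientation: [0.002, 0.737, 0.676, 0.002]
wrist_force: [0.8, -0.4, 0.6]
finger_gap: 0.0852
```

```bash
python3 - <<'E'
from h import *
from workcell import env
delta(env.get_state(),[.539,.030,.131],-5.6)
E
```

```text
now [0.6549 0.0203 0.2301] yaw 85.04 q [-0.092  0.474  0.236  1.326  0.    -0.005] t 7.875 F [ 0.8 -0.4  0.6] gap 0.0852
shift [-0.0004 -0.1169  0.0984] turn [ 0.0045 -0.0049  1.5819]
```

The stop is confirmed: the force rose to 16.5 N with no further travel. Moving over the dish bar.

Emit:
carry_out(steps=[[1,0,-0.029,0,0,0,0],[1,0,-0.03,0,0,0,0],[1,0,-0.03,0,0,0,0],[1,0,-0.028,0,0,0,0],[1,0,0,0,0,0,0.158],[1,0,0,0,0,0,0.158],[1,0,0,0,0,0,0.158],[1,0,0,0,0,0,0.158],[1,0,0,0,0,0,0.158],[1,0,0,0,0,0,0.158],[1,0,0,0,0,0,0.158],[1,0,0,0,0,0,0.158],[1,0,0,0,0,0,0.158],[1,0,0,0,0,0,0.158],[1,0,0,0,0,0,0]])

```text
clock: 9.75
tcp_pos: [0.5362, 0.0305, 0.2257]
orientation: [-0.0, 0.999, -0.047, -0.001]
wrist_force: [-0.1, 0.0, 0.0]
finger_gap: 0.0856
```

```bash
python3 - <<'E'
from h import *
from workcell import env
c=env.read_camera("wrist");np.savez("w2.npz",**c);cv2.imwrite("pics/w2.png",c["color"][:,:,::-1])
delta(env.get_state(),[.539,.030,.131],-5.6)
for X in [(.539,.03,.139),(.5425,.066,.139),(.5355,-.006,.139)]: print(proj(c,np.array(X)).round(1))
E
```

```text
now [0.5362 0.0305 0.2259] yaw -5.33 q [-0.093  0.249 -0.1    1.222  0.     1.571] t 9.8 F [ 0.5 -0.3 -0.2] gap 0.0855
shift [0.0029 0.0003 0.0949] turn [-0.0002  0.0014  0.0048]
[331.3 255.6]
[331.8 191.2]
[331.  314.2]
```

View pics/w2.png

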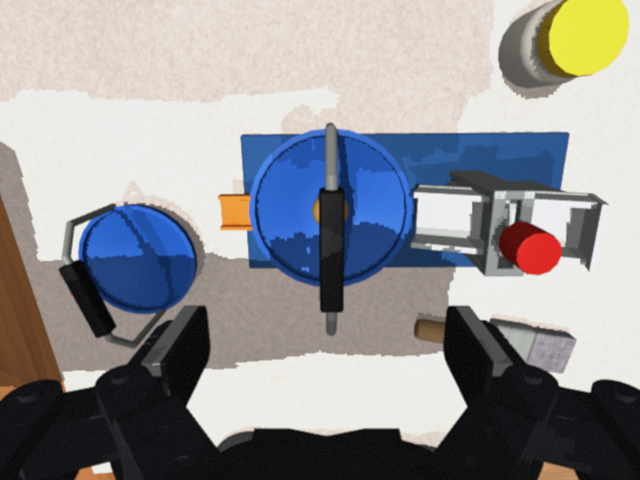

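The bar runs from (331,188) to (332,311) against a prediction of 191–314, so it's centred laterally and 2 mm off along its length. The ball shows at (331,210) under the bar. Descending and pinching the bar.

Emit:
carry_out(steps=[[1,0.0029,-0.0012,0.015,0,0,0.005],[1,0,0,0.02,0,0,0],[1,0,0,0.02,0,0,0],[1,0,0,0.02,0,0,0],[1,0,0,0.013,0,0,0],[1,0,0,0.007,0,0,0],[0.4,0,0,0,0,0,0],[0,0,0,0,0,0,0],[-0.3,0,0,0,0,0,0],[-0.5,0,0,0,0,0,0],[-0.6,0,0,0,0,0,0],[-0.7,0,0,0,0,0,0],[-1,0,0,0,0,0,0],[-1,0,0,0,0,0,0],[-1,0,0,0,0,0,0],[-1,0,0,0,0,0,0]], grip_force=60)

```text
clock: 11.8
tcp_pos: [0.5396, 0.0314, 0.1321]
orientation: [-0.0, 0.999, -0.05, -0.0]
wrist_force: [-2.9, 1.5, 5.5]
finger_gap: 0.013
```

```bash
python3 - <<'E'
from h import *
from workcell import env
delta(env.get_state(),[.539,.030,.231],-5.6)
s,t=env.read_camera("scene"),env.read_camera("top");np.savez("scene2.npz",**s);np.savez("top2.npz",**t)
f=lambda c,x0,y0,x1,y1:cv2.resize(c["color"][y0:y1,x0:x1,::-1],(400,400),interpolation=cv2.INTER_CUBIC)
cv2.imwrite("pics/g2.png",np.hstack([f(s,250,210,370,330),f(s,150,310,290,450)]))
E
```

```text
now [0.5396 0.0314 0.1321] yaw -5.78 q [-0.09   0.312 -0.254  1.004  0.     1.581] t 11.8 F [-2.9  1.5  5.5] gap 0.013
shift [-0.0005  0.0015 -0.0989] turn [-0.0002  0.0001 -0.0032]
```

View pics/g2.png

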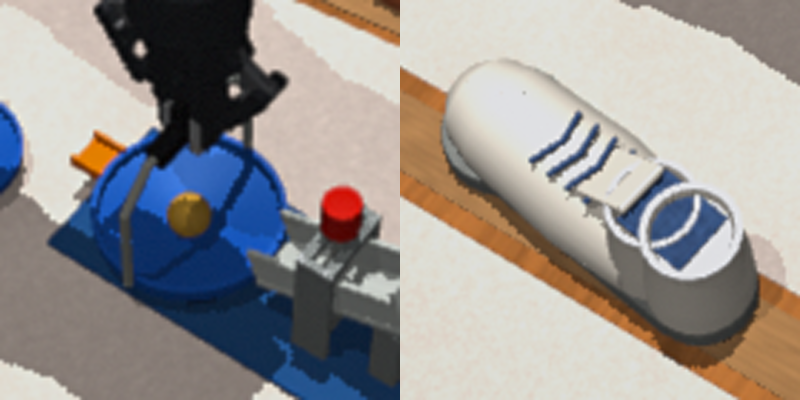

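Bar gripped (gap 13 mm) with the ball in the middle of the dish at crop (189,214). The shoe's toe end is at about (445,110) in the crop and its heel bottom at about (700,345). Lifting gently.

Emit:
carry_out(steps=[[-1,0,0,-0.001,0,0,0],[-1,0,0,-0.002,0,0,0],[-1,0,0,-0.004,0,0,0],[-1,0,0,-0.006,0,0,0],[-1,0,0,-0.008,0,0,0],[-1,0,0,-0.009,0,0,0],[-1,0,0,-0.01,0,0,0],[-1,0,0,-0.01,0,0,0],[-1,0,0,-0.01,0,0,0],[-1,0,0,-0.01,0,0,0],[-1,0,0,-0.009,0,0,0],[-1,0,0,-0.008,0,0,0],[-1,0,0,-0.006,0,0,0],[-1,0,0,-0.004,0,0,0],[-1,0,0,-0.002,0,0,0],[-1,0,0,-0.001,0,0,0],[-1,0,0,0,0,0,0]])

```text
clock: 14.02
tcp_pos: [0.5397, 0.0313, 0.2317]
orientation: [-0.0, 0.999, -0.05, -0.0]
wrist_force: [0.3, 0.1, -4.0]
finger_gap: 0.0124
```

```bash
python3 - <<'E'
from h import *
from workcell import env
st=env.get_state();delta(st,[.5396,.0314,.232],-5.6+90);print(st["ft_torque"])
s,t=load("scene2"),load("top0")
print("ball before (seen 306.7,274.2) pred",proj(s,np.array([.539,.0305,.029])).round(1))
toeT,heelT=plane(t,(457.5,317),.03),plane(t,(473,213.8),.1)
toeS,heelS=plane(s,(150+45/2.857,310+120/2.857),.03),plane(s,(150+300/2.857,310+345/2.857),.005)
for n,X in zip(("toeT","heelT","toeS","heelS"),(toeT,heelT,toeS,heelS)):print(n,X.round(3))
y0=200+262/4
print("mid L@.03,R@.05",plane(t,(430+58/4,y0),.03).round(3),plane(t,(430+195/4,y0),.05).round(3))
s=env.read_camera("scene");np.savez("scene3.npz",**s)
p=proj(s,np.array([.5396,.0314,.130])).astype(int);print("ball pred",proj(s,np.array([.5396,.0314,.129])))
x0,y0=p-60;cv2.imwrite("pics/l3.png",cv2.resize(s["color"][y0:y0+120,x0:x0+120,::-1],(480,480),interpolation=cv2.INTER_CUBIC));print(x0,y0)
E
```

```text
now [0.5397 0.0313 0.2317] yaw -5.79 q [-0.091  0.253 -0.082  1.237  0.     1.581] t 14.025 F [ 0.3  0.1 -4. ] gap 0.0124
shift [-0.0001 -0.0001 -0.0003] turn [-2.000e-04  1.000e-04 -1.574e+00]
[-0.01924404 -0.01412852 -0.00315918]
ball before (seen 306.7,274.2) pred [306.8 273.1]
toeT [ 0.383 -0.25   0.03 ]
heelT [ 0.642 -0.278  0.1  ]
toeS [ 0.395 -0.279  0.03 ]
heelS [ 0.632 -0.315  0.005]
mid L@.03,R@.05 [ 0.516 -0.219  0.03 ] [ 0.515 -0.303  0.05 ]
ball pred [306.96804794 245.55044104]
246 185
```

View pics/l3.png

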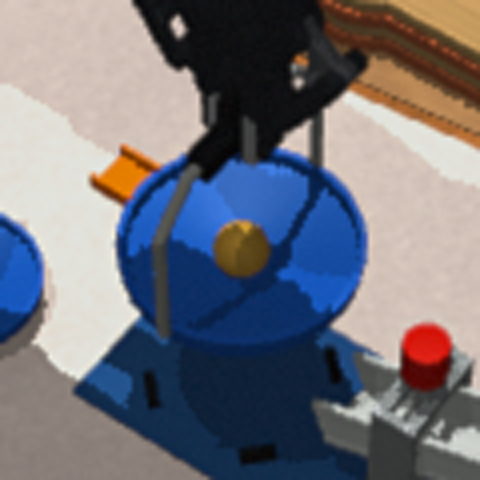

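The dish is up 10 cm and level, with the ball at (306.5,246.7) against (307.0,245.6) predicted for centred. Shoe middle ≈ (0.516, −0.264), so the spout needs heading ≈265.4°, i.e. a turn of +91° (−1.588 rad about tool z).

Emit:
carry_out(steps=[[-1,0,0,0,0,0,-0.01],[-1,0,0,0,0,0,-0.02],[-1,0,0,0,0,0,-0.035],[-1,0,0,0,0,0,-0.05],[-1,0,0,0,0,0,-0.06],[-1,0,0,0,0,0,-0.069],[-1,0,0,0,0,0,-0.069],[-1,0,0,0,0,0,-0.069],[-1,0,0,0,0,0,-0.069],[-1,0,0,0,0,0,-0.069],[-1,0,0,0,0,0,-0.069],[-1,0,0,0,0,0,-0.069],[-1,0,0,0,0,0,-0.069],[-1,0,0,0,0,0,-0.069],[-1,0,0,0,0,0,-0.069],[-1,0,0,0,0,0,-0.069],[-1,0,0,0,0,0,-0.069]])

```text
clock: 16.2
tcp_pos: [0.5398, 0.0313, 0.2318]
orientation: [-0.0, 0.899, 0.437, 0.0]
wrist_force: [-0.4, 0.5, -4.0]
finger_gap: 0.013
```

Emit:
carry_out(steps=[[-1,0,0,0,0,0,-0.069],[-1,0,0,0,0,0,-0.069],[-1,0,0,0,0,0,-0.069],[-1,0,0,0,0,0,-0.069],[-1,0,0,0,0,0,-0.069],[-1,0,0,0,0,0,-0.069],[-1,0,0,0,0,0,-0.058],[-1,0,0,0,0,0,-0.048],[-1,0,0,0,0,0,-0.035],[-1,0,0,0,0,0,-0.02],[-1,0,0,0,0,0,-0.01],[-1,0,0,0,0,0,0],[-1,0,0,0,0,0,0],[-1,0,0,0,0,0,0],[-1,0,0,0,0,0,0]])

```text
clock: 18.08
tcp_pos: [0.5398, 0.0313, 0.2318]
orientation: [-0.0, 0.736, 0.677, 0.0]
wrist_force: [-0.2, -0.2, -3.8]
finger_gap: 0.0124
```

```bash
python3 - <<'E'
from h import *
from workcell import env
delta(env.get_state(),[.5396,.0314,.232],85.4)
s,t=env.read_camera("scene"),env.read_camera("top");np.savez("scene4.npz",**s);np.savez("top4.npz",**t)
print("ball pred scene",proj(s,np.array([.5396,.0314,.129])),"spout pred",proj(s,np.array([.5325,-.0573,.132])),proj(t,np.array([.5325,-.0573,.132])))
f=lambda c,x0,y0,x1,y1:cv2.resize(c["color"][y0:y1,x0:x1,::-1],(400,400),interpolation=cv2.INTER_CUBIC)
cv2.imwrite("pics/f4.png",np.hstack([f(s,240,180,360,300),f(t,300,180,500,380)]))
a=blobs(s,(8,150,100),(25,255,255),(240,180,360,330));b=blobs(t,(8,150,90),(25,255,255),(300,200,440,300))
print([x[:2] for x in a[:3]],[x[:2] for x in b[:3]])
E
```

```text
now [0.5398 0.0313 0.2318] yaw 85.19 q [-0.091  0.253 -0.081  1.237  0.    -0.007] t 18.075 F [-0.2 -0.2 -3.8] gap 0.0124
shift [ 0.0001 -0.0002 -0.0002] turn [ 0.0001 -0.0001 -0.0036]
ball pred scene [306.96804794 245.55044104] spout pred [281.04080558 273.59980112] [387.44328536 255.76285535]
[(array([284.7, 270.5]), [277, 263, 18, 15, 140]), (array([338.8, 207.9]), [318, 199, 42, 20, 119]), (array([282. , 182.8]), [273, 180, 17, 8, 41])] []
```

View pics/f4.png

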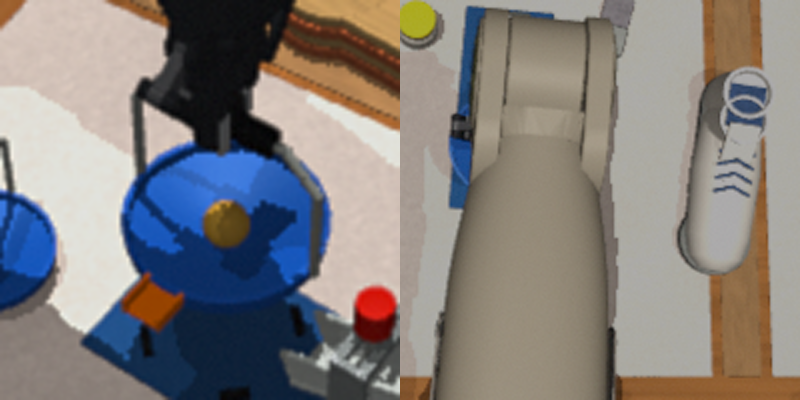

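The dish is held at height with the ball at about (308,247) in the scene view, centred to within about 2 mm. The spout at (285,270) points at the shoe, which hasn't moved. I'll check its heading numerically.

```bash
python3 - <<'E'
from h import *
s,s0=load("scene4"),load("scene0")
for n,c,p,z,o in(("now",s,(284.7,270.5),.1297,(.5398,.0313)),("start",s0,(278.6,256),.0297,(.539,.0305))):
    X=plane(c,p,z);d=X[:2]-o;print(n,X.round(4),np.linalg.norm(d).round(4),np.degrees(np.arctan2(d[1],d[0]))%360)
d=np.array([.516,-.264])-[.5398,.0313];print("want",np.degrees(np.arctan2(d[1],d[0]))%360)
for n in ((150,320,300,440),(320,150,430,230),(390,240,420,290),(295,330,370,395)):
    x0,y0,x1,y1=n;D=cv2.absdiff(s["color"],s0["color"])[y0:y1,x0:x1].max(2);print(n,(D>60).mean().round(4))
E
```

```text
now [ 0.5338 -0.0459  0.1297] 0.0774 265.57869040383036
start [0.4607 0.0377 0.0297] 0.0787 174.71561033669778
want 265.39214899482135
(150, 320, 300, 440) 0.0499
(320, 150, 430, 230) 0.0466
(390, 240, 420, 290) 0.0
(295, 330, 370, 395) 0.1099
```

```bash
python3 -c "
from workcell import env
print(env.hand_in())"
```

```text
the job is handed in; nothing more can be done
None
```

The job is done and handed in at about 18 s, with the arm still holding the dish up and steady.

- **Ball release:** I pulled the red knob up about 36 mm to its stop. At the stop the pull rose to 16.5 N with no further travel. The brass ball rolled into the dish and settled in the middle, and I eased the gate shut again.
- **Lift:** I gripped the large blue dish by its bar and raised it 10 cm straight up.
- **Turn:** I turned it 91° towards the shoe, which is on the robot's right. The spout measured 265.6° against 265.4° wanted.
- **Steady and level:** The tool stayed vertical and the wrist force held at about 4 N. In the last picture the ball lay within about 2 mm of the middle.

**What I could not fully confirm:**
- **Shoe position:** The two cameras put the shoe's middle up to about 15 mm apart. I judge the spout's aim good to about 2°.
- **Other things undisturbed:** Comparing start and end pictures, the jar area was unchanged. The shoe, soles and brush areas differed in 5–11% of their pixels. I took this as the arm's shadow because the gripper never went near them, but I did not check further.

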